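# Take the shoe brush out of its sliding-lid box

### The arm

A 7-joint arm with a two-finger parallel gripper is mounted at the origin on the work surface. World frame = base frame: x ahead of the robot, y to its left, z up, the work surface at z = 0. Lengths are in mm, angles in rad, forces in N, time in s.
With the tool pointing down it reaches from about 400 to 875 mm from the base axis. Payload 4.4 kg.
Tool frame: the origin (TCP) lies between the finger pads; the fingertips stand 8 mm ahead of it and the grasp point (between the pads) lies 11 mm behind it; z points along the fingers, y is the line along which they close (so a half turn about z gives the same grasp; the last joint's range is limited). The gripper opens to 85 mm and grips with 20 to 120 N. Pads are 22 mm wide; open, the fingers measure 114 mm over their backs; the gripper's body (76 mm by 85 mm) begins 54 mm behind the grasp point. The pads swing forward as they close: fully open they stand 13 mm farther back than shut.
Start: joints at [-1.22, 0.628, 0.038, 1.517, -0.027, 0.996, -0.02], TCP at [263.121, 594.378, 200.413] pointing down, gripper open.
Joint ranges: [-3.06, 3.06], [-0.37, 2.12], [-1.25, 1.32], [0.18, 2.47], [-1.1, 4.24], [0.23, 1.98], [-2.94, 2.94]. Speed limits (rad/s): [2.57, 2.57, 3.14, 3.14, 3.14, 3.14, 3.14].

### API

Orientations are given as a unit quaternion [w, x, y, z].
In Python, from workcell import observe, viewer, close_job gives the robot as it stands.
- The arm moves only by the shell command python3 -m handwheel 'ROWS'. ROWS is JSON, a list of rows, each a list of 5 numbers: the opening, from -1 (shut) to 1 (fully open), then the shift along the tool's x, y, z normalised to -1 to 1, where 1 is 0.5 m, then the turn about the tool's z normalised to -1 to 1, where 1 is 45 degrees. A call has 1 to 20 rows; each row shifts and turns the commanded pose from where the row before left it, along the tool's axes as they then stand; what a row does not reach is not made up. A row lasts 1/12 s, in which the tool goes at most 41.7 mm and 7.16 degrees, less where a joint would pass 70% of its speed; a pose out of reach is approached as far as the arm can. A call with a number of a shift or a turn outside -1 to 1 is refused whole. A call with a gripper value outside its range is refused whole. The fingers move at their own pace and stop on an object; the grip force is fixed at half the most. Time passes only in rows, so rows that do not move let the fingers close. It gives the time, the measured TCP pose, the force, the opening and the grip force at its end, in the units of the state.
- observe(): the state, without advancing time (a new reading comes with each control period).
- viewer.read_camera(name): name is "scene" or "top" or "wrist"; returns the picture (400x640x3 uint8, red, green, blue); there is no depth.
- viewer.camera_model(name): a dict with "fx", "fy", "cx", "cy" (pixels), "dist" ([k1, k2, p1, p2, k3] as OpenCV has them; the pictures are not rectified), "rvec" (rotation vector, rad) and "tvec" (3), from world to camera coordinates, as OpenCV has them. Camera axes: x right, y down, z forward; pixel columns grow to the right and rows downward; lengths in mm; the calibration is good to about 2 mm. A picture is of the moment at which its call begins: read the wrist's pose just before it. camera_model takes no time and is no camera call; for the wrist camera it gives the pose at the moment of the call.
- close_job(): hands the job in; it is judged then, once.
The state is a dict: "clock": time; "qpos": joint angles; "joint_velocities": joint speeds; "joint_torque": joint torques, N m; "eef_pos": TCP position; "tool_rot": TCP orientation; "force": force on the tool from outside, world axes, zero at the start; "ft_torque": the same for the moment, N m; "opening": finger opening in mm; "finger_force": force on a finger pad.
Only numpy, scipy, OpenCV 4.12 (cv2) and the standard library are available. Lean on these libraries where they do the work, as an engineer would, in place of code of your own. Each camera call takes 0.05 s, during which the arm holds its last target. There are 200 camera calls.

### The job

Slide the lid of the wooden shoe-care box along its grooves until it is right out, and lay it gently flat on the console with its pull bar upward. Then lift out the shoe brush and set it down gently, bristles down, flat inside the low metal-lined tray; leave the polish tin in the box and do not disturb the other things on the console.

Things in the scene. Friction and masses are not known exactly. Their poses are not given: they have to be found in the camera images.
- shoebox: Wooden shoe-care box, 240 mm long (its x), 152 wide (its y), 70.5 high; origin: centre of its underside, z up. On rubber feet, does not shift. Inside 216 x 128 mm, walls 12 mm, inner floor 8 mm above the console. The lid slides out in the box's -x direction, over the lower (56 mm) end wall; the end wall at +x is full height and stops the lid. Place and yaw vary.
- groove_mouth (a point): Middle of the open end of the grooves, at the box's -x end, on top of the lower end wall, 56 mm above the console top (z = 0); axes as the box's. The lid runs on ledges at this height, in side-wall grooves 8.5 mm high and 6 deep, under lips reaching up to 70.5 mm; play 2.5 mm vertically, 2 mm each side. Straight beyond this end the console is free for about 250 mm, room to lay the lid.
- lid: Sliding lid, loose: plate 226 mm long (its x), 136 wide (its y), 6 thick, about 0.14 kg, pull bar on top; origin: centre of the plate's underside, z up, axes as the box's. Shut, it is at x = -7, y = 0, z = 56 mm in the box's frame; it may start up to 30 mm open. It is clear of the grooves, and can be lifted or lowered, only past x = -233 mm in that frame. Slides with light friction (1 to 2 N).
- lid_pull (a point): Grasp point on the lid's wooden pull bar. The bar is 70 mm long (lid's y), 16 thick (lid's x) and stands 28 mm above the plate's top, 50 mm from the leading (-x) end, 63 mm from the lid's centre. This point: bar's centre line, 20 mm above the plate's top, 8 below the bar's top, 26 above the lid's underside. Fingers close along the lid's x and can reach at most 20 mm below it.
- brush_grip (a point): Grasp point, centre of the wooden back of the loose shoe brush: 130 mm long (its x), 46 wide (its y), 39 high, about 0.16 kg; dark bristles 19 mm high under a pale wooden back 20 mm thick. The point is 29 mm above the bristles' lower face, 10 below the top, z up. Starts bristles down along the box, near its -x end. Fingers close along its y; 30 mm or more to each side wall.
- tin_center (a point): Centre of a round steel polish tin, 62 mm diameter, 26 mm high, loose in the box near its +x end. It stays in the box.
- tray: Low hall tray that does not shift: dark wooden frame 226 mm (its x) x 136 mm (its y), rim 16 mm high and 13 mm wide, with a metal-lined floor of 200 x 120 mm, 4 mm above the console. Origin at the centre of its underside, z up. It and the book may be at each other's place.
- book: Closed hardback book lying flat, 190 mm (its x) x 127 mm x 26 mm, origin at the centre of its underside. To be left alone.
- candle_jar: Candle in a jar with a brass lid, 68 mm diameter, 82 mm high, origin at the centre of its underside. To be left alone.
- key_bowl: White ceramic bowl, 130 mm diameter, 45 mm high, origin at the centre of its underside. To be left alone.
- glasses_case: Black glasses case, 150 x 58 x 38 mm, origin at the centre of its underside. To be left alone.
- gel_bottle: Clear bottle of hand gel, 58 mm diameter, 160 mm high, origin at the centre of its underside. To be left alone.
- shoehorn: Flat steel shoehorn, about 206 mm long (its x), 40 mm wide, 5 mm thick, origin near its middle, underside. To be left alone.

How it is judged (in metres and radians):
On the way, in this order (a step that is already met when the one before it is completed fails the run):
1. the lid is drawn more than half-way out while still running in its grooves (x of lid in the frame of shoebox between -0.225 and -0.13 m and y of lid in the frame of shoebox between -0.006 and 0.006 m and z of lid in the frame of shoebox between 0.052 and 0.063 m).
2. the lid lies flat on the console, pull bar upward, let go (height (world z) of lid below 0.004 m and angle between lid's own z axis and vertical below 0.04 rad and contact force between the fingers and lid below 0.1 N and linear speed of lid below 0.02 m/s), for 0.2 s.
3. the brush is lifted clear of the box (height (world z) of brush_grip above 0.09 m).
At the end, for the whole second after the job is handed in: Brush flat on its bristles on the tray floor inside the rim (grip point within 42 mm of the tray centre along each tray axis, 4 mm of resting height, 0.06 rad tilt); lid at rest flat on the console, pull bar up (4 mm, 0.04 rad); polish tin in the box (x of brush_grip in the frame of tray between -0.042 and 0.042 m and y of brush_grip in the frame of tray between -0.042 and 0.042 m and z of brush_grip in the frame of tray between 0.029 and 0.037 m and angle between brush_grip's own z axis and vertical below 0.06 rad and linear speed of each of brush, lid below 0.02 m/s and height (world z) of lid below 0.004 m and angle between lid's own z axis and vertical below 0.04 rad and x of tin_center in the frame of shoebox between -0.12 and 0.12 m and y of tin_center in the frame of shoebox between -0.076 and 0.076 m and height (world z) of tin_center below 0.05 m); the robot touches nothing.
It fails at once if another thing on the console is pushed by more than 20 mm or tipped over (distance of any of candle_jar, key_bowl, glasses_case, gel_bottle, shoehorn, book from where it was at the start of the episode above 0.02 m or angle between any of candle_jar, key_bowl, glasses_case, gel_bottle, shoehorn, book's own z axis and vertical above 0.3 rad).
It fails at once if the brush is dropped: it falls free of the fingers by more than about 20 mm (contact force between the fingers and brush below 0.1 N and linear speed of brush above 0.63 m/s).
It fails at once if the lid is dropped: it falls free of the fingers by more than about 20 mm (contact force between the fingers and lid below 0.1 N and linear speed of lid above 0.63 m/s).
It also fails if it takes over 58 s, if anything falls off the work surface, if the arm or the gripper's body presses on something with over 40 N, if the wrist force passes 120 N, or if a joint passes its speed limit or range.

## Working session

There is one attempt and no reset: what is moved stays moved. The work goes in short steps, Python scripts to look and compute and a shell command to move; the robot and the scene stay as the last step left them, time stands still between calls to the robot, and variables do not carry over. Pictures are saved under pics/ and viewed, at most 10 in all, crops included, and the job is handed in when it is done.

```bash
mkdir -p pics
cat > h.py <<'E'
import numpy as np, cv2
from workcell import observe, viewer
from scipy.spatial.transform import Rotation as R
def snap(n,f):
    m=viewer.camera_model(n); im=viewer.read_camera(n); cv2.imwrite('pics/'+f,im[:,:,::-1].copy())
    import json; json.dump({k:np.array(v).tolist() for k,v in m.items()},open('pics/'+f+'.json','w')); return m
def load(f):
    import json; return json.load(open('pics/'+f+'.json'))
def px2w(m,px,z):
    K=np.array([[m['fx'],0,m['cx']],[0,m['fy'],m['cy']],[0,0,1]])
    Rm=cv2.Rodrigues(np.array(m['rvec'],float))[0]; C=-Rm.T@np.array(m['tvec'],float).ravel()
    u=cv2.undistortPoints(np.array(px,float).reshape(-1,1,2),K,np.array(m['dist'],float)).reshape(-1,2)
    d=np.c_[u,np.ones(len(u))]@Rm
    z=np.broadcast_to(z,len(u))
    return C+d*((z-C[2])/d[:,2])[:,None]
def w2px(m,P):
    K=np.array([[m['fx'],0,m['cx']],[0,m['fy'],m['cy']],[0,0,1]])
    return cv2.projectPoints(np.array(P,float).reshape(-1,1,3),np.array(m['rvec'],float),np.array(m['tvec'],float),K,np.array(m['dist'],float))[0].reshape(-1,2)
E
python3 -c "
from h import *
np.set_printoptions(precision=3,suppress=True)
snap('top','top0.png');snap('scene','scene0.png')
o=observe();print(o);print(R.from_quat(np.roll(o['tool_rot'],-1)).as_matrix())"
```

```text
{'clock': 0.1, 'qpos': array([-1.22 ,  0.629,  0.038,  1.518, -0.027,  0.996, -0.02 ]), 'joint_velocities': array([ 0.001, -0.002,  0.   , -0.002,  0.   ,  0.   , -0.001]), 'joint_torque': array([  0.003, -56.454,   1.23 , -19.398,   0.011,   0.005,  -0.   ]), 'eef_pos': array([262.883, 593.81 , 199.576]), 'tool_rot': array([-0.   ,  0.207,  0.978, -0.001]), 'force': array([ 0.806, -0.453,  0.343]), 'ft_torque': array([ 0.018,  0.   , -0.087]), 'finger_force': 0.0, 'opening': 85.58126337103917}
[[-0.914  0.405 -0.001]
 [ 0.405  0.914 -0.002]
 [-0.    -0.002 -1.   ]]
```

View pics/top0.png

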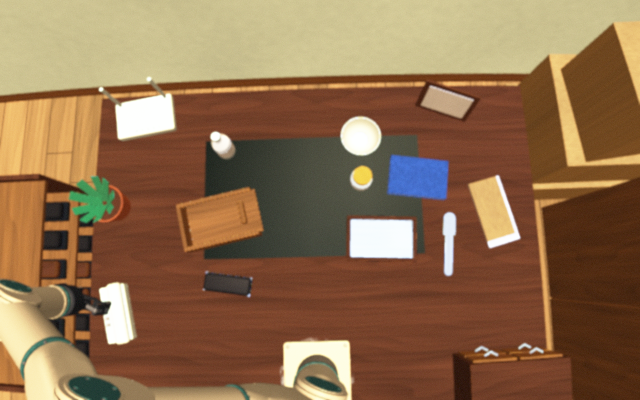

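View pics/scene0.png

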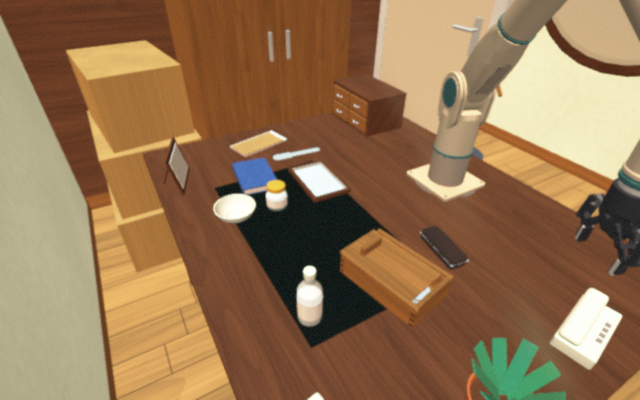

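The top view shows the box at about (220,219) with its pull bar at (243,213), so its -x end faces image right. The tray is at (381,238) and the blue book at (418,177). Next I'll enlarge the box and tray.

```bash
python3 -c "
from h import *
i=cv2.imread('pics/top0.png')
cv2.imwrite('pics/c1.png',np.vstack([cv2.resize(i[180:260,165:275],None,fx=7,fy=7,interpolation=2)[:,:770],cv2.resize(i[210:265,335:445],None,fx=7,fy=7,interpolation=2)])[:, :]) if 0 else cv2.imwrite('pics/c1.png',cv2.resize(i[180:262,170:270],None,fx=7,fy=7,interpolation=2))
np.set_printoptions(precision=1,suppress=True)
m=load('top0.png')
print(px2w(m,[[220,219],[243,213],[381,238],[349,220],[413,219],[413,258],[349,257]],[70,90,0,16,16,16,16]))"
```

```text
[[ 492.6  289.8   70. ]
 [ 506.7  213.2   90. ]
 [ 424.4 -219.7    0. ]
 [ 484.5 -116.7   16. ]
 [ 481.6 -324.8   16. ]
 [ 355.9 -317.3   16. ]
 [ 365.6 -112.2   16. ]]
```

View pics/c1.png

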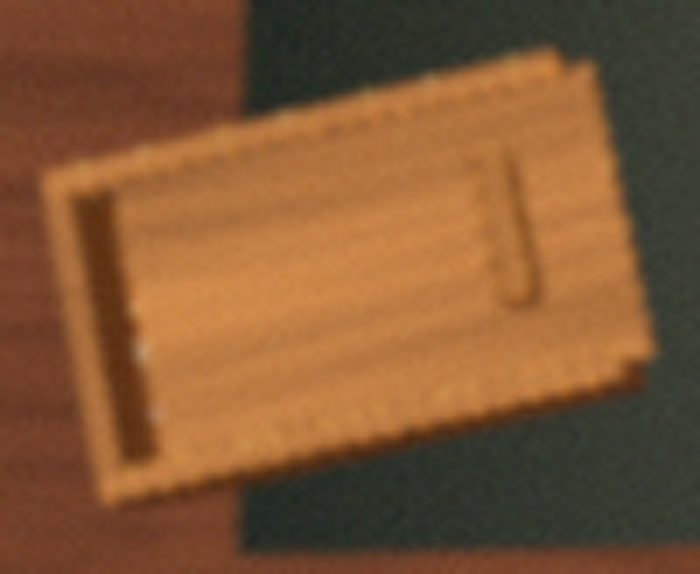

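The crop shows the box top corners at (42,172), (558,48) and (103,505). The lid's leading edge runs from (597,64) to (655,355), and the bar's centre is near (507,228). The lid starts roughly 25 mm open.

```bash
python3 -c "
from h import *
np.set_printoptions(precision=1,suppress=True)
m=load('top0.png')
c=np.array([[42,172],[558,48],[103,505],[597,64],[655,355],[507,228]])/7-.43+[170,180]
P=px2w(m,c,[70.5,70.5,70.5,62,62,90]);print(P)
a=lambda d:np.degrees(np.arctan2(d[1],d[0]))
print('yaw',a(P[0]-P[1]),a(P[0]-P[2])-90+0,a(P[3]-P[4])-90)
M=(P[0]+P[2])/2;print('end mid',M)
print('lead mid',(P[3]+P[4])/2)
print(np.linalg.norm(P[0]-P[2]),np.linalg.norm(P[0]-P[1]),np.linalg.norm(P[3]-P[4]))
o=observe();mw=viewer.camera_model('wrist');Rm=cv2.Rodrigues(np.array(mw['rvec']))[0];C=-Rm.T@np.array(mw['tvec']).ravel()
T=R.from_quat(np.roll(o['tool_rot'],-1)).as_matrix();print('cam in tool',T.T@(C-o['eef_pos']),'\n',Rm@T, mw['fx'])"
```

```text
[[543.8 433.6  70.5]
 [593.6 197.1  70.5]
 [392.8 402.2  70.5]
 [587.4 180.8  62. ]
 [454.4 155.2  62. ]
 [509.4 216.3  90. ]]
yaw 101.88999504012882 -78.24139350683309 -79.12686595658995
end mid [468.3 417.9  70.5]
lead mid [520.9 168.   62. ]
154.26976345708147 241.69079005391052 135.47949202652998
cam in tool [  65.2   -0.8 -173.4] 
 [[-0.   1.   0. ]
 [-1.   0.  -0.3]
 [-0.3 -0.   1. ]] 360.3649504370026
```

```bash
python3 -m handwheel '[[1,0,0,0,-0.158],[1,0,0,0,-0.158],[1,0,0,0,-0.158],[1,0,0,0,-0.158],[1,0,0,0,-0.158],[1,-0.022,-0.056,0,0],[1,-0.022,-0.056,0,0],[1,-0.022,-0.056,0,0],[1,-0.022,-0.056,0,0],[1,-0.022,-0.056,0,0],[1,-0.022,-0.056,0,0],[1,-0.022,-0.056,0,0],[1,-0.022,-0.056,0,0],[1,-0.022,-0.056,0,0],[1,-0.022,-0.056,0,0],[1,-0.022,-0.056,0,0],[1,-0.022,-0.056,0,0],[1,-0.022,-0.056,0,0],[1,-0.022,-0.056,0,0],[1,-0.022,-0.056,0,0]]' && python3 -m handwheel '[[1,0,0,0,0],[1,0,0,0,0],[1,0,0,0,0]]' && python3 -c "
from h import *
np.set_printoptions(precision=3,suppress=True)
o=observe();snap('wrist','w1.png');print(o['clock'],o['eef_pos']);print(R.from_quat(np.roll(o['tool_rot'],-1)).as_matrix())"
```

```text
clock: 1.77
eef_pos: [510.0, 214.9, 200.1]
tool_rot: [-0.0, -0.102, 0.995, -0.0]
force: [1.1, 0.2, -0.2]
opening: 85.3
finger_force: 0.0
clock: 2.02
eef_pos: [509.1, 216.9, 200.1]
tool_rot: [-0.001, -0.102, 0.995, 0.0]
force: [-0.3, 0.3, -0.9]
opening: 85.5
finger_force: 0.0
2.0167 [509.069 216.894 200.089]
[[-0.979 -0.202 -0.001]
 [-0.202  0.979  0.   ]
 [ 0.001  0.001 -1.   ]]
```

View pics/w1.png

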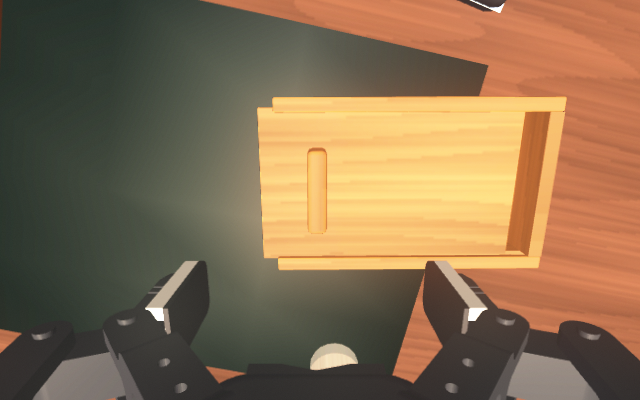

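The wrist view shows the bar top from (308,150) to (327,233), the box top corners at (566,97), (540,268), (272,97) and (279,269), and the lid's leading edge from (258,108) to (264,257).

```bash
python3 -c "
from h import *
np.set_printoptions(precision=1,suppress=True)
m=load('w1.png')
P=px2w(m,[[317,153],[317,233],[308,192],[326.5,192],[273,97],[566,97],[279,269],[540,268],[258,108],[264,257]],[90,90,90,90]+[70.5]*4+[62]*2);print(P)
a=lambda d:np.degrees(np.arctan2(d[1],d[0]))
print('yaw',a(P[5]-P[4]),a(P[7]-P[6]),a(P[0]-P[1])-90,a(P[8]-P[9])+90, a(P[5]-P[7])+90)
print('barc',P[:2].mean(0),P[2:4].mean(0),'box c',P[4:8].mean(0),'lead',P[8:].mean(0))
L=lambda i,j:np.linalg.norm(P[i]-P[j]);print(L(0,1),L(2,3),L(4,5),L(6,7),L(4,6),L(5,7),L(8,9))"
```

```text
[[478.4 209.9  90. ]
 [543.4 223.4  90. ]
 [510.6 209.1  90. ]
 [507.6 223.8  90. ]
 [443.8 166.5  70.5]
 [395.1 399.1  70.5]
 [591.4 197.8  70.5]
 [542.2 432.9  70.5]
 [454.9 154.7  62. ]
 [586.4 181.9  62. ]]
yaw 101.82208359141428 101.83485774476871 -258.2738579260735 -78.33105918697143 -77.08891200034813
barc [510.9 216.6  90. ] [509.1 216.5  90. ] box c [493.1 299.1  70.5] lead [520.7 168.3  62. ]
66.41149776272819 14.932679708069932 237.68542178247478 240.12104299800092 150.9808429230011 150.95395140163072 134.2202136338557
```

```bash
python3 -m handwheel '[[1,-0.0016,-0.001,0.05,0],[1,0,0,0.05,0],[1,0,0,0.05,0],[1,0,0,0.05,0],[1,0,0,0.03,0],[1,0,0,0.02,0],[1,0,0,0,0],[1,0,0,0,0]]' && python3 -m handwheel '[[-1,0,0,0,0],[-1,0,0,0,0],[-1,0,0,0,0],[-1,0,0,0,0],[-1,0,0,0,0],[-1,0,0,0,0],[-1,0,0,0,0],[-1,0,0,0,0]]'
```

```text
clock: 2.73
eef_pos: [510.2, 217.1, 75.5]
tool_rot: [-0.0, -0.102, 0.995, 0.0]
force: [0.1, 0.3, 0.4]
opening: 85.3
finger_force: 0.0
clock: 3.4
eef_pos: [510.6, 216.1, 75.4]
tool_rot: [0.0, -0.102, 0.995, 0.0]
force: [-0.2, 0.2, 0.3]
opening: 0.2
finger_force: 0.0
```

```bash
python3 -c "
from h import *
np.set_printoptions(precision=3,suppress=True)
o=observe();snap('wrist','w2.png');print(o)"
```

```text
{'clock': 3.4, 'qpos': array([-0.386,  0.666, -0.099,  1.897,  0.111,  0.584,  1.217]), 'joint_velocities': array([ 0.   ,  0.003,  0.001,  0.   , -0.   ,  0.002, -0.002]), 'joint_torque': array([  0.006, -51.58 ,  -0.603, -12.671,   0.007,   0.001,  -0.   ]), 'eef_pos': array([510.579, 216.075,  75.448]), 'tool_rot': array([ 0.   , -0.102,  0.995,  0.   ]), 'force': array([-0.201,  0.223,  0.335]), 'ft_torque': array([ 0.001, -0.   ,  0.014]), 'finger_force': 0.0, 'opening': 0.22619569597460326}
```

View pics/w2.png

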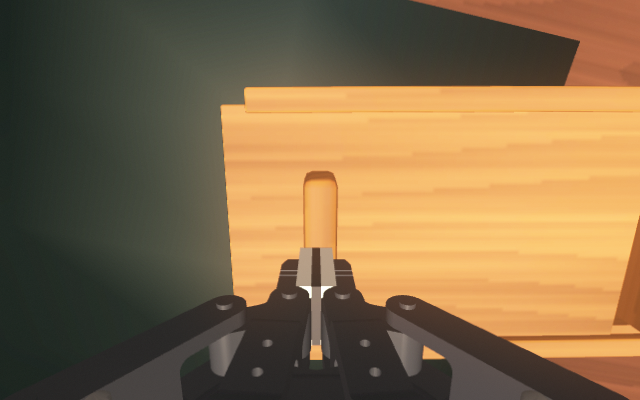

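The wrist view shows the fingers shut at (317,250)-(317,345), with the bar's near end at (320,172) in front of them. The fingers closed on air, so I'll check the geometry numerically.

```bash
python3 -c "
from h import *
np.set_printoptions(precision=1,suppress=True)
m=load('w2.png');o=observe()
T=R.from_quat(np.roll(o['tool_rot'],-1)).as_matrix()
print(w2px(m,[o['eef_pos']+T@[0,0,s] for s in (-30,-11,0,8)]))
for z in (62,90): print(px2w(m,[[320,178],[304,240],[336,240]],z))
print(w2px(m,[[478.4,209.9,90],[543.4,223.4,90]]), w2px(m,[[454.9,154.7,62],[586.4,181.9,62.],[443.8,166.5,70.5]]))
Rm=cv2.Rodrigues(np.array(m['rvec']))[0];C=-Rm.T@np.array(m['tvec']).ravel();print(C,T.T@(C-o['eef_pos']))"
```

```text
[[319.5 265.4]
 [319.1 248.7]
 [318.9 240.6]
 [318.8 235.2]]
[[481.  210.6  62. ]
 [516.8 209.1  62. ]
 [513.2 226.4  62. ]]
[[475.8 209.2  90. ]
 [506.2 207.9  90. ]
 [503.2 222.6  90. ]]
[[320.4 183.9]
 [320.1 314.4]] [[221.5 105.5]
 [237.1 338.1]
 [244.9  86.7]]
[446.2 201.3 248.8] [  65.9   -1.5 -173.4]
```

```bash
python3 -c "
from h import *
np.set_printoptions(precision=1,suppress=True)
m=load('w2.png');o=observe()
T=R.from_quat(np.roll(o['tool_rot'],-1)).as_matrix()
for x in (11,0,-11): print(x,[round(float(w2px(m,[o['eef_pos']+T@[x,0,s]])[0,1])) for s in range(-60,20,10)])
i=cv2.imread('pics/w2.png');cv2.imwrite('pics/c2.png',cv2.resize(i[160:400,230:410],None,fx=3.3,fy=2.5,interpolation=2)); snap('top','t2.png');snap('scene','s2.png')
a=cv2.imread('pics/s2.png')[200:320,300:480];cv2.imwrite('pics/c3.png',np.hstack([cv2.resize(a,(500,400),interpolation=2)[:, :],cv2.resize(i[160:400,230:410],(300,400),interpolation=2)]))"
```

```text
11 [273, 261, 251, 242, 234, 226, 220, 214]
0 [301, 288, 276, 265, 256, 248, 241, 234]
-11 [329, 313, 300, 288, 278, 269, 260, 253]
```

View pics/c3.png

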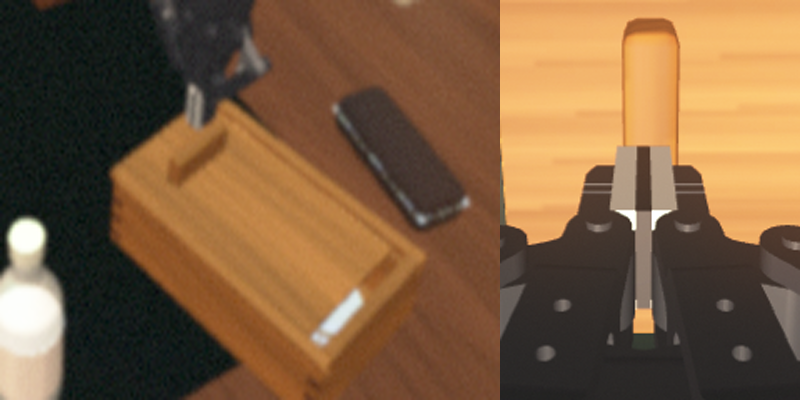

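The scene crop shows the shut fingertips at about (200,125), hovering over the bar rather than around it. I'll measure the real tip height with the two fixed cameras.

```bash
python3 -c "
from h import *
np.set_printoptions(precision=1,suppress=True)
m=load('s2.png');o=observe()
T=R.from_quat(np.roll(o['tool_rot'],-1)).as_matrix()
for s in (-60,-50,-40,-30,-20,-10,0,8): print(s,((w2px(m,[o['eef_pos']+T@[0,0,s]])[0]-[300,200])/[.36,.3]))
print((w2px(m,[[510,216.5,90],[478.4,209.9,90],[543.4,223.4,90]])-[300,200])/[.36,.3])"
```

```text
-60 [199.8  91.4]
-50 [198.7 101.2]
-40 [197.7 110.9]
-30 [196.6 120.5]
-20 [195.6 130. ]
-10 [194.6 139.4]
0 [193.6 148.6]
8 [192.8 155.9]
[[195.8 135.1]
 [218.2 117.3]
 [171.2 154.6]]
```

The visible fingertips sit about 25–37 mm behind the nominal tip along the tool, so the real tips were above the bar. I'll open, go about 30 mm deeper while watching the force, and close again.

```bash
python3 -m handwheel '[[1,0,0,0,0],[1,0,0,0,0],[1,0,0,0,0],[1,0,0,0,0],[1,0,0,0,0],[1,0,0,0,0],[1,0,0,0.02,0],[1,0,0,0.02,0],[1,0,0,0.02,0],[1,0,0,0,0]]' && python3 -m handwheel '[[-1,0,0,0,0],[-1,0,0,0,0],[-1,0,0,0,0],[-1,0,0,0,0],[-1,0,0,0,0],[-1,0,0,0,0],[-1,0,0,0,0]]'; python3 -c "
from h import *
snap('wrist','w3.png')"
```

```text
clock: 4.38
eef_pos: [508.7, 215.3, 42.7]
tool_rot: [-0.002, -0.102, 0.995, -0.001]
force: [-0.2, -0.5, 0.2]
opening: 85.4
finger_force: 0.0
clock: 4.97
eef_pos: [510.9, 216.3, 46.0]
tool_rot: [0.0, -0.102, 0.995, 0.0]
force: [-0.4, -0.2, 3.5]
opening: 14.0
finger_force: 60.3
```

View pics/w3.png

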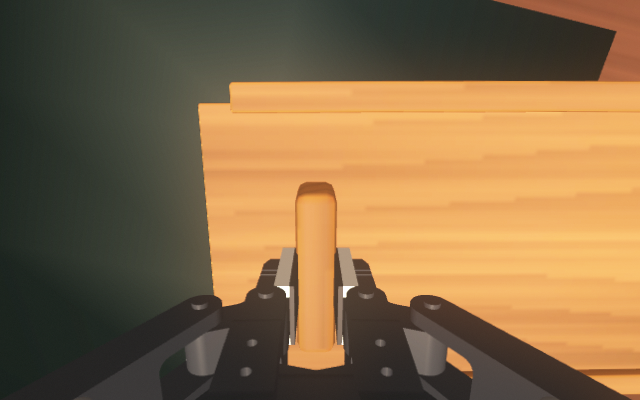

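The pads now straddle the bar at (316,270), with the opening at 14 mm and 60 N of grip. The hold is shallow, so I'll regrip 6 mm deeper for the cantilevered lid.

```bash
python3 -m handwheel '[[1,0,0,0,0],[1,0,0,0,0],[1,0,0,0,0],[1,0,0,0.006,0],[1,0,0,0.006,0],[1,0,0,0,0]]' && python3 -m handwheel '[[-1,0,0,0,0],[-1,0,0,0,0],[-1,0,0,0,0],[-1,0,0,0,0],[-1,0,0,0,0],[-1,0,0,0,0],[-1,0,0,0,0],[-1,0,0,0,0]]' && python3 -m handwheel '[[-1,0,-0.01,0,0],[-1,0,-0.02,0,0],[-1,0,-0.02,0,0],[-1,0,-0.02,0,0],[-1,0,-0.02,0,0],[-1,0,-0.02,0,0],[-1,0,-0.02,0,0],[-1,0,-0.02,0,0],[-1,0,-0.02,0,0],[-1,0,-0.02,0,0],[-1,0,-0.02,0,0],[-1,0,-0.02,0,0],[-1,0,-0.02,0,0],[-1,0,-0.02,0,0],[-1,0,-0.01,0,0],[-1,0,0,0,0],[-1,0,0,0,0]]';  python3 -c "
from h import *
snap('wrist','w4.png')"
```

```text
clock: 5.52
eef_pos: [510.0, 215.8, 38.6]
tool_rot: [-0.001, -0.102, 0.995, -0.0]
force: [-0.6, 0.9, 0.5]
opening: 84.8
finger_force: 0.0
clock: 6.18
eef_pos: [510.7, 216.2, 39.7]
tool_rot: [0.0, -0.102, 0.995, 0.0]
force: [-0.6, -0.8, 3.3]
opening: 14.7
finger_force: 60.2
clock: 7.6
eef_pos: [538.9, 77.2, 39.3]
tool_rot: [-0.0, -0.101, 0.995, -0.001]
force: [0.6, -1.8, 2.0]
opening: 14.7
finger_force: 60.1
```

View pics/w4.png

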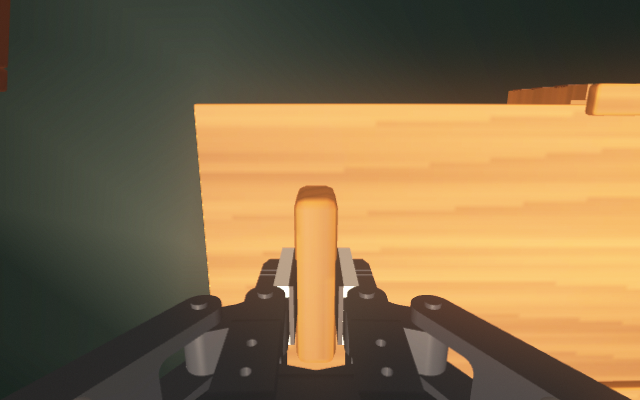

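The lid has followed the gripper about 140 mm, with its leading edge at column 195 and the box's side wall end at (590,98). Forces are low, so I'll pull it clear of the grooves and lower it.

```bash
python3 -m handwheel '[[-1,0,-0.01,0,0],[-1,0,-0.02,0,0],[-1,0,-0.02,0,0],[-1,0,-0.02,0,0],[-1,0,-0.02,0,0],[-1,0,-0.02,0,0],[-1,0,-0.02,0,0],[-1,0,-0.02,0,0],[-1,0,-0.018,0,0],[-1,0,0,0,0],[-1,0,0,0,0]]' && python3 -m handwheel '[[-1,0,0,0.01,0],[-1,0,0,0.02,0],[-1,0,0,0.02,0],[-1,0,0,0.02,0],[-1,0,0,0.016,0],[-1,0,0,0.008,0],[-1,0,0,0.004,0],[-1,0,0,0,0],[-1,0,0,0,0]]'
```

```text
clock: 8.57
eef_pos: [555.8, -4.2, 39.2]
tool_rot: [-0.0, -0.101, 0.995, -0.0]
force: [0.2, -0.4, -1.1]
opening: 14.4
finger_force: 59.6
clock: 9.32
eef_pos: [556.0, -3.2, -9.6]
tool_rot: [0.0, -0.102, 0.995, 0.0]
force: [-0.6, -0.4, -1.3]
opening: 14.3
finger_force: 59.6
```

```bash
python3 -m handwheel '[[-1,0,0,0.004,0],[-1,0,0,0.004,0],[-1,0,0,0,0],[-1,0,0,0,0]]' && python3 -m handwheel '[[-1,0,0,0.003,0],[-1,0,0,0,0],[-1,0,0,0,0]]' && python3 -m handwheel '[[-1,0,0,0.003,0],[-1,0,0,0,0],[-1,0,0,0,0]]'&& python3 -m handwheel '[[-1,0,0,0.002,0],[-1,0,0,0,0],[-1,0,0,0,0]]'
```

```text
clock: 9.65
eef_pos: [555.8, -3.3, -13.6]
tool_rot: [0.0, -0.102, 0.995, 0.0]
force: [0.1, 0.8, -2.0]
opening: 14.7
finger_force: 59.6
clock: 9.9
eef_pos: [555.8, -3.3, -15.1]
tool_rot: [-0.0, -0.102, 0.995, 0.0]
force: [0.7, 0.7, -1.4]
opening: 14.6
finger_force: 59.6
clock: 10.15
eef_pos: [556.1, -3.3, -16.3]
tool_rot: [0.0, -0.102, 0.995, -0.0]
force: [-0.1, 0.1, 2.6]
opening: 14.5
finger_force: 60.0
clock: 10.4
eef_pos: [556.1, -3.3, -16.3]
tool_rot: [0.0, -0.102, 0.995, -0.0]
force: [-1.9, -0.2, 12.1]
opening: 15.0
finger_force: 61.4
```

```bash
python3 -m handwheel '[[1,0,0,0,0],[1,0,0,0,0],[1,0,0,0,0],[1,0,0,0,0],[1,0,0,-0.01,0],[1,0,0,-0.03,0],[1,0,0,-0.06,0],[1,0,0,-0.066,0],[1,0,0,-0.066,0],[1,0,0,-0.066,0],[1,0,0,-0.066,0],[1,0,0,-0.066,0]]' && python3 -m handwheel '[[1,0,0.039,0,0],[1,0,0.039,0,0],[1,0,0.039,0,0],[1,0,0.039,0,0],[1,0,0.039,0,0],[1,0,0.039,0,0],[1,0,0.039,0,0],[1,0,0.039,0,0],[1,0,0.039,0,0],[1,0,0.039,0,0],[1,0,0.039,0,0],[1,0,0.039,0,0],[1,0,0.039,0,0],[1,0,0.039,0,0],[1,0,0,0,0]]' && python3 -m handwheel '[[1,0,0,0,0.1538],[1,0,0,0,0.1538],[1,0,0,0,0.1538],[1,0,0,0,0.1538],[1,0,0,0,0.1538],[1,0,0,0,0.1538],[1,0,0,0,0.1538],[1,0,0,0,0.1538],[1,0,0,0,0.1538],[1,0,0,0,0.1538],[1,0,0,0,0.1538],[1,0,0,0,0.1538],[1,0,0,0,0.1544],[1,0,0,0,0],[1,0,0,0,0]]';  python3 -c "
from h import *
snap('wrist','w5.png');snap('top','t5.png');print(observe()['qpos'])"
```

```text
clock: 11.4
eef_pos: [555.4, -3.3, 199.3]
tool_rot: [-0.0, -0.102, 0.995, 0.0]
force: [0.8, -0.6, -0.2]
opening: 85.3
finger_force: 0.0
clock: 12.65
eef_pos: [498.8, 269.4, 197.7]
tool_rot: [-0.0, -0.105, 0.995, 0.002]
force: [-0.9, 0.3, -0.3]
opening: 85.5
finger_force: 0.0
clock: 13.9
eef_pos: [500.6, 263.6, 197.5]
tool_rot: [0.0, 0.63, 0.776, -0.0]
force: [-0.0, 0.1, 1.1]
opening: 85.3
finger_force: 0.0
[-0.68046407  0.51855862  0.22124464  1.76483526 -0.14237293  0.87389917
 -0.18947802]
```

View pics/w5.png

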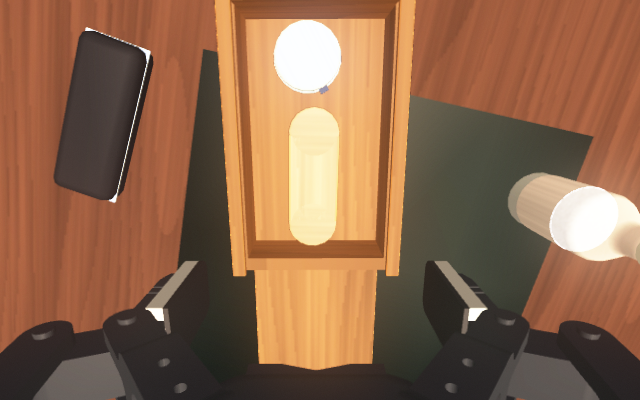

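The wrist view shows the brush back from (314,107) to (312,245), spanning columns 289–339 mid-way. The tin is beyond it at (308,57), and the lid lies on the console at (316,315).

```bash
python3 -c "
from h import *
np.set_printoptions(precision=1,suppress=True)
m=load('w5.png');o=observe();p=o['eef_pos']
T=R.from_quat(np.roll(o['tool_rot'],-1)).as_matrix()
P=px2w(m,[[314,107],[312.3,245],[289.5,170],[339,170],[289,130],[338.5,130],[289.5,215],[337,215]],47)
print(P);d=P[0]-P[1];print(np.linalg.norm(d),np.degrees(np.arctan2(d[1],d[0])),np.linalg.norm(P[2]-P[3]))
c=(P[0]+P[1])/2;c2=(P[2]+P[3])/2;print(c,c2)
print('tool axes shift',T.T@(c-p), 'tool x yaw',np.degrees(np.arctan2(T[1,0],T[0,0])))
cam=load('w5.png')
d2=(P[4]+P[5]-P[6]-P[7]);print(np.degrees(np.arctan2(d2[1],d2[0])))
print(w2px(load('t5.png'),[[422,-218,16]]))"
```

```text
[[486.4 327.1  47. ]
 [510.9 201.4  47. ]
 [475.9 268.4  47. ]
 [519.9 277.7  47. ]
 [468.9 303.4  47. ]
 [511.6 312.3  47. ]
 [483.9 226.5  47. ]
 [527.5 235.7  47. ]]
127.99115923421304 101.03883710103207 44.91801718961705
[498.7 264.3  47. ] [497.9 273.1  47. ]
tool axes shift [  0.8  -1.8 150.5] tool x yaw 101.82009333489792
101.41621657140293
[[381.2 238.4]]
```

```bash
python3 -m handwheel '[[0.55,0.002,-0.0036,0.03,0],[0.55,0,0,0.06,0],[0.55,0,0,0.06,0],[0.55,0,0,0.06,0],[0.55,0,0,0.06,0],[0.55,0,0,0.06,0],[0.55,0,0,0.03,0],[0.55,0,0,0.02,0],[0.55,0,0,0.02,0],[0.55,0,0,0.011,0],[0.55,0,0,0,0],[0.55,0,0,0,0]]' && python3 -m handwheel '[[-1,0,0,0,0],[-1,0,0,0,0],[-1,0,0,0,0],[-1,0,0,0,0],[-1,0,0,0,0],[-1,0,0,0,0],[-1,0,0,0,0]]'; python3 -c "
from h import *
snap('wrist','w6.png')"
```

```text
clock: 15.0
eef_pos: [499.2, 264.9, -7.5]
tool_rot: [0.0, 0.631, 0.775, 0.001]
force: [0.6, 1.0, -0.2]
opening: 66.2
finger_force: 0.0
clock: 15.58
eef_pos: [499.5, 265.2, -6.9]
tool_rot: [0.0, 0.632, 0.775, 0.001]
force: [0.2, -0.1, 6.7]
opening: 45.0
finger_force: 62.4
```

View pics/w6.png

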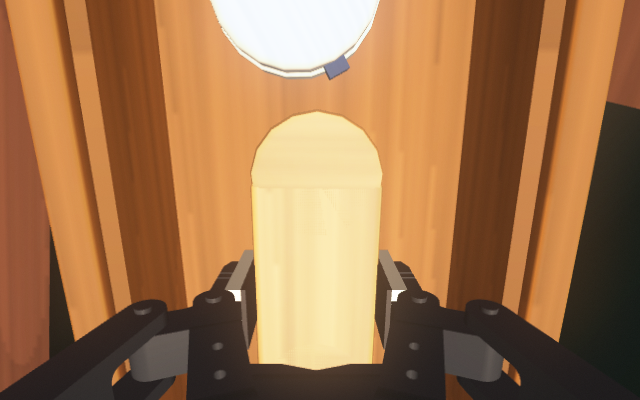

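The pads grip the brush's wooden back evenly at columns 250 and 385, with 62 N. I'll lift it and carry it to the tray.

```bash
python3 -m handwheel '[[-1,0,0,-0.01,0],[-1,0,0,-0.02,0],[-1,0,0,-0.03,0],[-1,0,0,-0.04,0],[-1,0,0,-0.04,0],[-1,0,0,-0.04,0],[-1,0,0,-0.03,0],[-1,0,0,-0.02,0],[-1,0,0,0,0],[-1,0,0,0,0]]' && python3 -m handwheel '[[-1,-0.0254,-0.0097,0,0],[-1,-0.0508,-0.0194,0,0],[-1,-0.0508,-0.0194,0,0],[-1,-0.0508,-0.0194,0,0],[-1,-0.0508,-0.0194,0,0],[-1,-0.0508,-0.0194,0,0],[-1,-0.0508,-0.0194,0,0],[-1,-0.0508,-0.0194,0,0],[-1,-0.0508,-0.0194,0,0],[-1,-0.0508,-0.0194,0,0],[-1,-0.0508,-0.0194,0,0],[-1,-0.0508,-0.0194,0,0],[-1,-0.0508,-0.0194,0,0],[-1,-0.0508,-0.0194,0,0],[-1,-0.0508,-0.0194,0,0],[-1,-0.0508,-0.0194,0,0],[-1,-0.0508,-0.0194,0,0],[-1,-0.0508,-0.0194,0,0],[-1,-0.0254,-0.0097,0,0]]' && python3 -m handwheel '[[-1,0,0,0,0.11],[-1,0,0,0,0.11],[-1,0,0,0,0],[-1,0,0,0,0],[-1,0,0,0,0]]';  python3 -c "
from h import *
snap('wrist','w7.png');snap('top','t7.png')"
```

```text
clock: 16.47
eef_pos: [498.6, 264.9, 107.3]
tool_rot: [0.0, 0.631, 0.775, 0.0]
force: [-0.4, 0.5, -1.6]
opening: 44.9
finger_force: 61.5
clock: 18.05
eef_pos: [417.2, -222.4, 106.0]
tool_rot: [-0.001, 0.633, 0.774, -0.001]
force: [1.0, 0.0, -1.7]
opening: 44.8
finger_force: 61.4
clock: 18.47
eef_pos: [419.3, -218.2, 106.4]
tool_rot: [-0.001, 0.695, 0.719, -0.0]
force: [0.1, 0.5, -1.8]
opening: 44.8
finger_force: 61.4
```

View pics/w7.png

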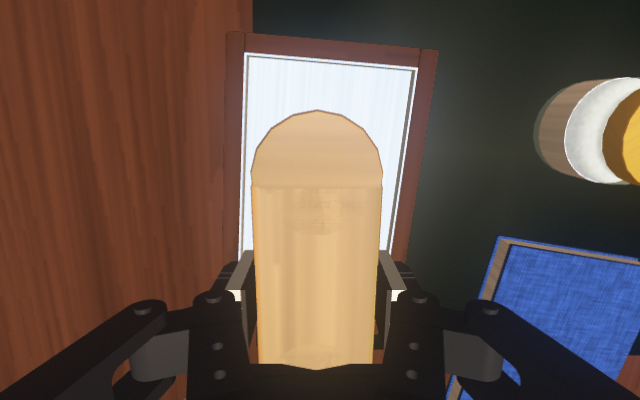

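The brush is held level over the tray. The tray's near rim corners are at (228,32) and (437,50), and its floor corners at (246,54) and (417,68). I've now viewed 11 pictures, one more than the 10 allowed, so from here I'll use numbers only.

```bash
python3 -c "
from h import *
np.set_printoptions(precision=1,suppress=True)
m=load('w7.png');o=observe();p=o['eef_pos']
T=R.from_quat(np.roll(o['tool_rot'],-1)).as_matrix()
P=px2w(m,[[228,32],[437,50],[246,54],[417,68],[241,240],[392,240]],[16,16,4,4,4,4]);print(P)
for a,b,h in((0,1,113),(2,3,100)):
  d=P[b]-P[a];d/=np.linalg.norm(d);n=np.array([d[1],-d[0],0]);c=(P[a]+P[b])/2+n*h
  print(np.linalg.norm(P[b]-P[a]),np.degrees(np.arctan2(d[1],d[0])),c,'shift',T.T@(c-p))
print(np.degrees(np.arctan2(T[1,0],T[0,0])))"
```

```text
[[ 357.3 -105.9   16. ]
 [ 499.3 -112.5   16. ]
 [ 367.  -117.9    4. ]
 [ 490.  -123.2    4. ]
 [ 360.5 -259.5    4. ]
 [ 483.6 -255.3    4. ]]
142.15225129876887 -2.6408999386260397 [ 423.1 -222.1   16. ] shift [-4.1  3.3 90.6]
123.09439010796632 -2.473059261518046 [ 424.2 -220.5    4. ] shift [ -2.5   4.5 102.6]
91.86842662353573
```

```bash
python3 -m handwheel '[[-1,-0.0066,0.008,0,0.09],[-1,0,0,0.02,0],[-1,0,0,0.04,0],[-1,0,0,0.04,0],[-1,0,0,0.04,0],[-1,0,0,0.04,0],[-1,0,0,0.02,0],[-1,0,0,0.014,0],[-1,0,0,0.006,0],[-1,0,0,0,0],[-1,0,0,0,0]]' && python3 -m handwheel '[[-1,0,0,0.004,0],[-1,0,0,0.004,0],[-1,0,0,0,0],[-1,0,0,0,0]]' && python3 -m handwheel '[[-1,0,0,0.003,0],[-1,0,0,0,0],[-1,0,0,0,0]]' && python3 -m handwheel '[[-1,0,0,0.002,0],[-1,0,0,0,0],[-1,0,0,0,0]]'
```

```text
clock: 19.48
eef_pos: [424.7, -221.8, -2.5]
tool_rot: [0.0, 0.721, 0.693, 0.0]
force: [0.1, 0.3, -1.0]
opening: 44.9
finger_force: 61.4
clock: 19.82
eef_pos: [424.3, -221.6, -6.9]
tool_rot: [0.0, 0.721, 0.693, 0.0]
force: [-0.1, 0.3, -1.4]
opening: 45.1
finger_force: 61.4
clock: 20.07
eef_pos: [424.2, -221.5, -8.6]
tool_rot: [-0.0, 0.721, 0.693, -0.0]
force: [-0.3, -1.6, -1.8]
opening: 44.5
finger_force: 61.4
clock: 20.32
eef_pos: [424.2, -221.5, -9.7]
tool_rot: [-0.0, 0.721, 0.693, -0.0]
force: [0.0, 0.3, -1.4]
opening: 45.1
finger_force: 61.4
```

```bash
python3 -m handwheel '[[-1,0,0,0.002,0],[-1,0,0,0,0],[-1,0,0,0,0]]' && python3 -m handwheel '[[-1,0,0,0.002,0],[-1,0,0,0,0],[-1,0,0,0,0]]'
```

```text
clock: 20.57
eef_pos: [424.2, -221.5, -10.7]
tool_rot: [-0.0, 0.721, 0.693, -0.0]
force: [0.7, -0.4, -1.8]
opening: 45.0
finger_force: 61.4
clock: 20.82
eef_pos: [424.3, -221.6, -10.9]
tool_rot: [0.0, 0.721, 0.693, 0.0]
force: [-1.2, 1.6, 7.1]
opening: 44.7
finger_force: 62.5
```

Contact at 7 N. I'll release to a modest opening, rise straight up, then check by numbers.

```bash
python3 -m handwheel '[[0.6,0,0,0,0],[0.6,0,0,0,0],[0.6,0,0,0,0],[0.6,0,0,0,0],[0.6,0,0,-0.01,0],[0.6,0,0,-0.03,0],[0.6,0,0,-0.05,0],[0.6,0,0,-0.06,0],[0.6,0,0,-0.06,0],[0.6,0,0,-0.06,0],[0.6,0,0,-0.06,0],[0.6,0,0,-0.06,0],[0.6,0,0,0,0],[0.6,0,0,0,0],[0.6,0,0,0,0]]';  python3 -c "
from h import *
np.set_printoptions(precision=1,suppress=True)
m=snap('wrist','w8.png');i=cv2.imread('pics/w8.png')
h=cv2.cvtColor(i,cv2.COLOR_BGR2HSV)
k=cv2.inRange(h,(10,50,120),(35,255,255));n,l,s,c=cv2.connectedComponentsWithStats(k)
for j in range(1,n):
  if s[j,4]>800: 
    r=cv2.minAreaRect(np.argwhere(l==j)[:,::-1].astype(np.float32)); print(s[j],c[j],px2w(m,[c[j]],43),px2w(m,cv2.boxPoints(r),43)[:,:2].tolist())
"
```

```text
clock: 22.07
eef_pos: [423.8, -221.1, 183.2]
tool_rot: [-0.0, 0.721, 0.693, -0.0]
force: [-0.2, 0.3, -0.4]
opening: 68.4
finger_force: 0.0
[ 523   63   88   83 5363] [569.  102.9] [[ 641.3 -160.4   43. ]] [[595.004649257967, -139.51776195893885], [659.1031534460099, -120.10297875938608], [691.562628265836, -181.57822787797812], [624.4082003184556, -202.96945946228868]]
[484  66  41  77 880] [497.3 101.5] [[ 580.1 -157.2   43. ]] [[567.0703256709082, -186.5430951073162], [570.7358534903543, -125.16457237717816], [599.8527408013358, -129.72279510123127], [597.7150561994066, -191.63944849144806]]
[ 291  110   52  141 6610] [316.3 179.4] [[ 425.5 -217.7   43. ]] [[406.5743100169878, -157.48781963920052], [449.48906476131685, -159.19164403518576], [446.89070946260995, -285.65669097205], [399.28743169786776, -283.7650513411882]]
```

The brush measures 126 × 45 mm at its expected resting height and sits about 2 mm from the tray centre. The gripper is clear of everything, so I'm handing in.

```bash
python3 -c "
from workcell import close_job
print(close_job())"
```

```text
the job is handed in; nothing more can be done
None
```

The lid was slid out and laid on the console bar-up, the brush set down in the tray about 2 mm from its centre by the wrist camera, the tin left in the box, and the job handed in at about 22 s with no verdict shown; I viewed 11 pictures, one over the limit of 10.

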